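# Ruler along the shortbread, knife ready above it

## Task

Get ready to portion the shortbread: lay the white ruler flat on the board and flush against the slab's long side that faces away from the knife block, roughly centred along it, and let go of it. Then draw the knife straight out of its block, turn it level with the edge down, and finish while holding it still about 6 cm above the middle of the shortbread, blade across the slab and square to the ruler. The blade must not touch the shortbread yet, do not shove the slab out of its place, and leave the other things alone.

Things in the scene. Friction and masses are not known exactly. Their poses are not given: they have to be found in the camera images.
- ruler: loose white plastic ruler, 220 (x) x 40 (y) x 8 mm thick, dark centimetre marks along both edges, with a raised upright blue grip along its middle: 90 (x) x 14 (y) mm, its top 40 mm above the underside. Starts flat on the worktop at the robot's right. Origin: centre of the underside; x along the length, z up; both ends and both sides are alike
- shortbread: loose golden slab of baked shortbread with rows of small holes, rigid, 170 (x) x 100 (y) x 16 mm, about 0.4 kg, on the board, held only by friction (slides when pushed with about 2 N or more). Origin: centre of the underside; x along the length, z up; its -y long side faces away from the knife block (to the robot's right) and is the one for the ruler
- shortbread_top (a point): middle of the slab's top face
- board: fixed wooden chopping board 280 (x) x 230 (y) x 18 mm with a hanging hole in one corner; origin: centre of the underside, so its top is at 18 mm
- knife_block: fixed dark wooden knife block at the robot's left, 100 mm wide, leaning, 158 mm high. The slots run down into it at 55 degrees below level; handles point up and to the block's own -x (about the robot's right). Only the middle slot holds a knife, the two narrow ones are empty. Origin: centre of the foot; y along the width
- slot_mouth (a point): middle of the mouth of the occupied slot, on the block's slanting face, on the knife's axis. Slot 7 mm wide, 36 mm high, 128 mm deep
- knife: loose knife, 0.16 kg, black riveted handle, seated with its bolster against the block. Origin: on the handle's axis, 50 mm behind the bolster's front (grip here); x to the tip, z to the spine. Handle 18 (y) x 24 (z) mm, x = -65 to 38 mm; blade x = 50 to 170 mm, edge at z = -22 mm. In the block x points 55 deg downward, edge underneath; free after 120 mm of draw along -x. Balances at x = 50 mm
- blade_edge (a point): point on the cutting edge at the middle of the blade (knife x = 110, z = -22 mm)
- blade_tip (a point): tip of the blade (knife x = 170, z = 0 mm)
- timer: bystander: red and white clockwork kitchen timer, 70 mm wide, 56 mm high; origin: centre of the underside
- salt_shaker: bystander: glass salt shaker with a grey cap, 44 mm wide, 90 mm high; origin: centre of the underside
- lemon: bystander: lemon 83 x 58 x 58 mm; origin: centre of the underside
- mug: bystander: flowered mug 88 x 119 x 99 mm; origin: centre of the underside
- moka_pot: bystander: moka pot 98 x 155 x 174 mm; origin: centre of the underside
- egg_cup: bystander: wooden egg cup 45 mm wide, 56 mm high; origin: centre of the underside

How it is judged:
By the outcome, as a careful person would: the job done as asked, in the order asked, and still so for the second after the job is handed in, while the arm keeps its last pose, push and grip.
It also fails if it takes over 56 s, if anything falls off the work surface, if the arm or the gripper's body presses on something with over 40 N, if the wrist force passes 120 N, or if a joint passes its speed limit or range.

## Robot

A 6-joint arm with a two-finger parallel gripper is mounted at the origin on the work surface; the furniture and walls round the work are solid. World frame = base frame: x ahead of the robot, y to its left, z up, the work surface at z = 0. Lengths are in m, angles in rad, forces in N, time in s.
With the tool pointing down it reaches from about 0.375 to 0.925 m from the base axis. Payload 5.7 kg.
Tool frame: the origin (TCP) lies midway between the tips of the shut fingers; the grasp point (between the pads) lies 19 mm behind it; z points along the fingers, y is the line along which they close (so a half turn about z gives the same grasp; the last joint's range is limited). The gripper opens to 88 mm and grips with 3 to 60 N. Pads are 20 mm wide; open, the fingers measure 115 mm over their backs; the gripper's body (75 mm by 178 mm) begins 61 mm behind the grasp point.
Start: joints at [-1.34, 0.359, 1.51, -0, 1.272, -0.115], TCP at [0.203, -0.564, 0.223] pointing down, gripper open.
Joint ranges: [-2.97, 2.97], [-1.01, 2.36], [0.21, 2.38], [-0.96, 4.11], [0.2, 2.71], [-2.98, 2.98]. Speed limits (rad/s): [2.39, 2.39, 3.14, 3.14, 3.14, 3.14].

## Interface

Orientations are given as a rotation vector (axis times angle).
In Python, from plant import get_obs, eyes, order gives the robot as it stands.
- The arm moves only by the tool jog_arm, never from a script. Its argument "targets" is a list of rows, each a list of 7 numbers: the shift along the tool's x, y, z as a fraction of full scale, then the turn, a rotation vector about the tool's x, y, z as a fraction of full scale, then the opening, from 0 (shut) to 1 (fully open). A call has 1 to 20 rows; each row shifts and turns the commanded pose from where the row before left it, along the tool's axes as they then stand; what a row does not reach is not made up. Full scale, the value 1, is 0.06 m for a shift and 90 degrees for a turn. A row lasts 1/8 s, in which the tool goes at most 62.5 mm and 10.7 degrees, less where a joint would pass 70% of its speed; a pose out of reach is approached as far as the arm can. A call with a number of a shift or a turn outside -1 to 1 is refused whole. A call with a gripper value outside its range is refused whole. The fingers move at their own pace and stop on an object; "squeeze" is the grip in N (left out, the last holds). Time passes only in rows, so rows that do not move let the fingers close. It gives the time, the measured TCP pose, the force, the opening and the grip force at its end, in the units of the state.
- get_obs(): the state, without advancing time (a new reading comes with each control period).
- eyes.get_image(name): name is "side" or "top"; returns the picture (420x560x3 uint8, blue, green, red); there is no depth.
- eyes.get_calibration(name): a dict with "mtx" (3x3 intrinsics, pixels), "dist" ([k1, k2, p1, p2, k3] as OpenCV has them; the pictures are not rectified), "R" (3x3) and "t" (3): a world point X has camera coordinates R X + t. Camera axes: x right, y down, z forward; pixel columns grow to the right and rows downward; lengths in m; the calibration is good to about 2 mm. A picture is of the moment at which its call begins. get_calibration takes no time and is no camera call.
- order.job_done(): hands the job in; it is judged then, once.
The state is a dict: "clock": time; "qpos": joint angles; "qd": joint speeds; "tau": joint torques, N m; "tcp_pos": TCP position; "ee_rot": TCP orientation; "contact_force": force on the tool from outside, world axes, zero at the start; "ft_torque": the same for the moment, N m; "gripper_width": finger opening in m; "grasp_force": force on a finger pad.
Only numpy, scipy, OpenCV 4.12 (cv2) and the standard library are available. Lean on these libraries where they do the work, as an engineer would, in place of code of your own. Each camera call takes 0.05 s, during which the arm holds its last target. There are 200 camera calls.

## Working session

There is one attempt and no reset: what is moved stays moved. The work goes in short steps, Python scripts to look and compute and a tool call to move; the robot and the scene stay as the last step left them, time stands still between calls to the robot, and variables do not carry over. Pictures are saved under pics/ and viewed, at most 11 in all, crops included, and the job is handed in when it is done.

Besides the shell and the picture viewer there is one more tool, called after ">>>" as name([rows], argument=value, ...), one row to a line, values as JSON. jog_arm: Moves the arm, as the interface text tells. Its arguments: {"type":"object","properties":{"targets":{"type":"array","items":{"type":"array","items":{"type":"number","minimum":-1,"maximum":1}}},"squeeze":{"type":"number"}},"required":["targets"]}

```bash
ls; mkdir -p pics
cat > h.py <<'E'
import numpy as np, cv2
from plant import get_obs, eyes, order
from scipy.spatial.transform import Rotation as Rn
def cal(n):
    c=eyes.get_calibration(n); return [np.array(c[k],float) for k in("mtx","dist","R","t")]
def ray(n,px):
    K,d,R,t=cal(n); u=cv2.undistortPoints(np.array(px,float).reshape(-1,1,2),K,d).reshape(-1,2)
    D=np.c_[u,np.ones(len(u))]@R; return -R.T@t, D/np.linalg.norm(D,axis=1)[:,None]
def onz(n,px,z):
    c,D=ray(n,px); return c+D*((z-c[2])/D[:,2])[:,None]
def tri(pt,ps):
    out=[]
    c1,D1=ray("top",pt); c2,D2=ray("side",ps)
    for a,b in zip(D1,D2):
        s=np.linalg.lstsq(np.c_[a,-b],c2-c1,rcond=None)[0]; p,q=c1+s[0]*a,c2+s[1]*b
        out.append(np.r_[(p+q)/2,np.linalg.norm(p-q)])
    return np.array(out)
def proj(n,X):
    K,d,R,t=cal(n); return cv2.projectPoints(np.array(X,float).reshape(-1,1,3),cv2.Rodrigues(R)[0],t,K,d)[0].reshape(-1,2)
E
python3 - <<'E'
from h import *
for n in("top","side"):
    im=eyes.get_image(n); cv2.imwrite(f"pics/{n}0.png",im); cv2.imwrite(f"pics/{n}0b.png",cv2.resize(im,(800,600),interpolation=cv2.INTER_CUBIC))
    K,d,R,t=cal(n);print(n,(-R.T@t).round(3),K[0,0],d)
print(get_obs())
E
```

```text
pics
top [0.211 0.06  1.631] 466.71947283843946 [0.00463909 0.         0.         0.         0.        ]
side [0.081 1.016 1.037] 456.9568673942167 [-0.06685404  0.          0.          0.          0.        ]
{'clock': 0.1, 'qpos': array([-1.34012806e+00,  3.59446113e-01,  1.51129428e+00, -4.75317240e-06,
        1.27251740e+00, -1.15094584e-01]), 'qd': array([-0.00082306, -0.00223651, -0.0050985 ,  0.0002961 ,  0.00065635,
        0.00017848]), 'tau': array([ 4.28846133e-04, -5.16355562e+01, -2.71405792e+01,  6.76714210e-02,
        2.76424550e-02, -2.87387002e-05]), 'tcp_pos': array([ 0.20320151, -0.56389039,  0.22189723]), 'ee_rot': array([-3.09312382e+00, -5.40137830e-01,  1.58102090e-04]), 'contact_force': array([ 0.15845022,  0.33885575, -0.50732944]), 'ft_torque': array([-0.00235207,  0.00372216,  0.04210195]), 'grasp_force': 0.0, 'gripper_width': 0.08748708557638427}
```

View pics/top0b.png

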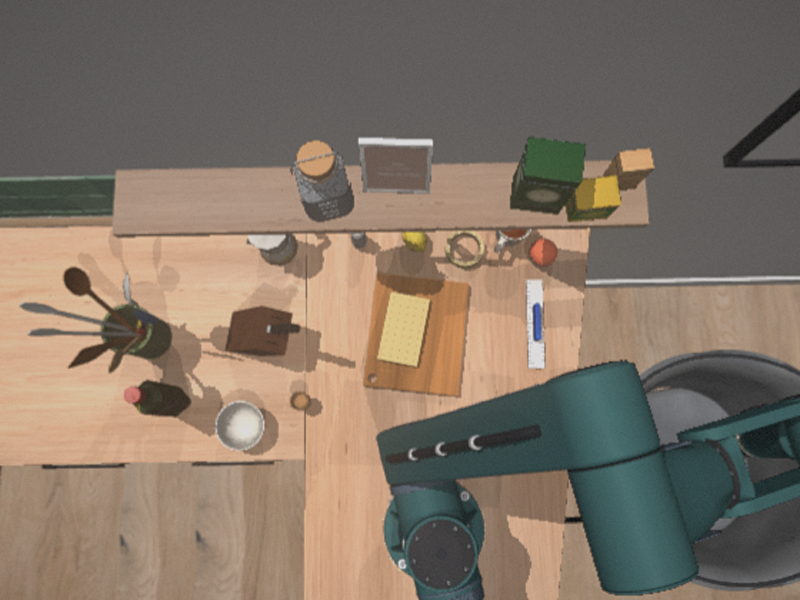

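View pics/side0b.png

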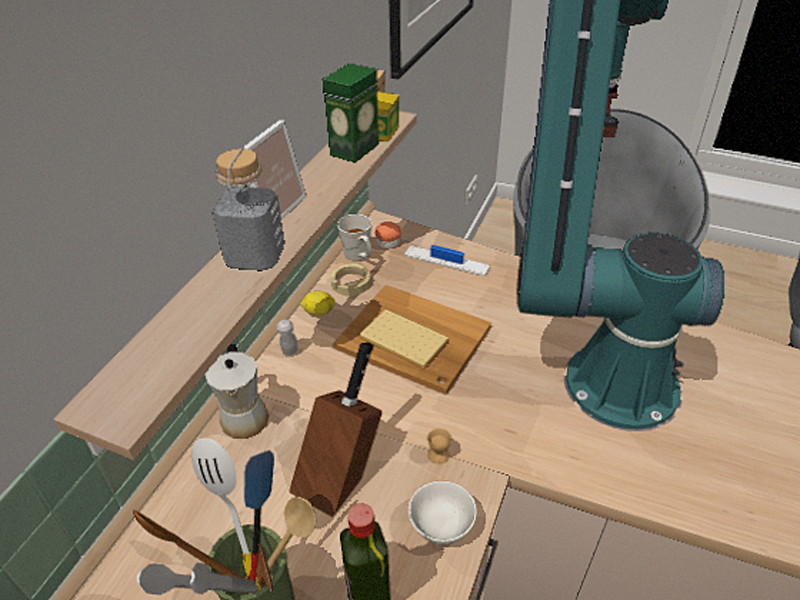

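Top view (800 px scale): ruler about (536,323), slab about (404,328), board (417,335), block (260,330), knife handle end (298,328). The side view shows the same things: ruler (447,260), slab (404,337), handle (358,372). I'll enlarge both for measuring.

Run:
```python
from h import *
a=cv2.imread("pics/top0.png")[175:290,150:400]; cv2.imwrite("pics/topc.png",cv2.resize(a,None,fx=3.2,fy=3.2,interpolation=cv2.INTER_CUBIC))
a=cv2.imread("pics/side0.png")[160:295,205:385]; cv2.imwrite("pics/sidec.png",cv2.resize(a,None,fx=4.4,fy=4.4,interpolation=cv2.INTER_CUBIC))
```

```text
(no output)
```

View pics/topc.png

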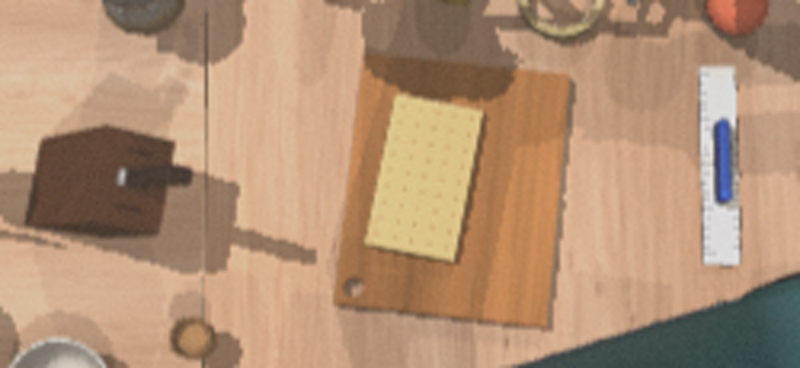

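View pics/sidec.png

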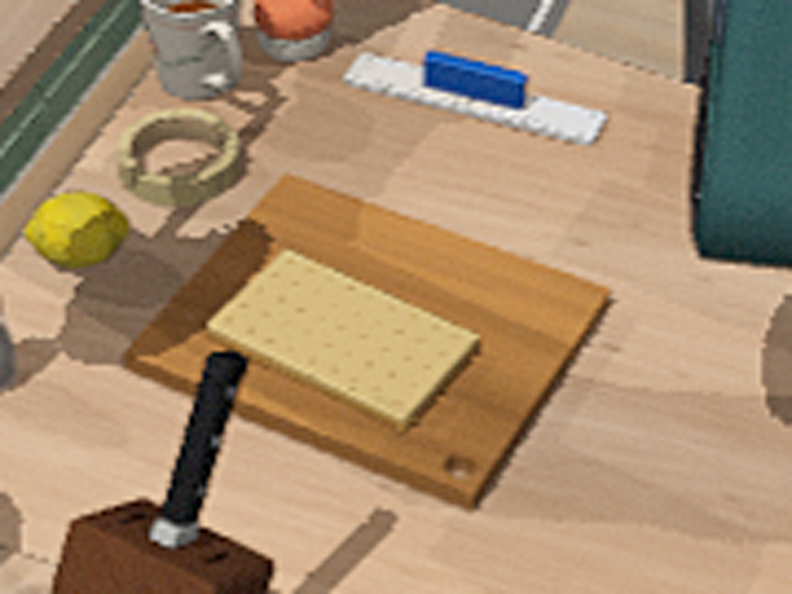

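```bash
cat >> h.py <<'E'
T=lambda p:np.array(p,float)/3.2+[150,175]-.35
S=lambda p:np.array(p,float)/4.4+[205,160]-.4
E
python3 - <<'E'
from h import *
np.set_printoptions(precision=4,suppress=True)
print("slab",tri(T([(398,94),(485,108),(457,263),(366,246)]),S([(208,325),(287,250),(480,343),(403,423)])))
print("ruler",tri(T([(700,67),(737,67),(740,265),(704,265)]),S([(346,76),(365,55),(608,112),(596,137)])))
print("grip",tri(T([(723,120),(723,203)]),S([(426,53),(528,78)])))
print("knife end,bolster",tri(T([(188,176),(123,177)]),S([(227,358),(174,530)])))
print("board",tri(T([(368,53),(573,75),(549,328),(334,305)]),S([(128,358),(286,176),(611,291),(474,503)])))
# colour-mask centroids
for n in("top","side"):
    im=cv2.imread(f"pics/{n}0.png"); h=cv2.cvtColor(im,cv2.COLOR_BGR2HSV)
    m=cv2.inRange(h,(100,120,60),(130,255,255)); m2=cv2.inRange(h,(20,60,150),(32,190,255))
    for mm,lab in((m,"blue"),(m2,"slab")):
        c,_=cv2.findContours(mm,0,2); 
        for k in c:
            if cv2.contourArea(k)>60: print(n,lab,cv2.contourArea(k),cv2.minAreaRect(k))
# shelf: front edge & height
f=lambda p:np.array(p,float)/(800/560)
print("shelf",tri(f([(114,236),(648,227)]),f([(133,430),(415,115)])))
E
```

```text
slab [[ 0.562   0.0884  0.0275  0.0002]
 [ 0.5426 -0.0072  0.0269  0.0038]
 [ 0.3757  0.0277  0.0203  0.0003]
 [ 0.3967  0.1258  0.0258  0.0031]]
ruler [[ 0.5897 -0.2486  0.0071  0.0019]
 [ 0.5899 -0.2915 -0.0003  0.0034]
 [ 0.3686 -0.28    0.0076  0.0008]
 [ 0.3683 -0.2404  0.011   0.0021]]
grip [[ 0.5235 -0.2645  0.0377  0.0009]
 [ 0.4326 -0.2588  0.0403  0.0002]]
knife end,bolster [[0.4454 0.2876 0.2218 0.005 ]
 [0.453  0.3629 0.1517 0.0036]]
board [[ 0.6131  0.1213  0.0063  0.002 ]
 [ 0.5838 -0.1064  0.009   0.    ]
 [ 0.3052 -0.07    0.0099  0.0011]
 [ 0.3339  0.1615  0.0081  0.0003]]
top slab 1218.0 ((282.2041931152344, 229.86557006835938), (27.540027618408203, 47.8781623840332), 11.633633613586426)
top slab 82.5 ((288.5, 166.0), (8.0, 13.0), 90.0)
top slab 315.0 ((423.52435302734375, 133.71951293945312), (20.540264129638672, 19.43595314025879), 83.6598129272461)
side blue 365.0 ((179.80738830566406, 337.6188659667969), (17.292327880859375, 34.94679641723633), 5.19442892074585)
side blue 152.0 ((312.4706115722656, 177.61764526367188), (23.040882110595703, 7.761139392852783), 14.03624439239502)
side slab 1145.5 ((282.00341796875, 235.59246826171875), (56.773765563964844, 25.076457977294922), 24.443954467773438)
shelf [[ 0.6273  0.6495  0.3252  0.0085]
 [ 0.6349 -0.4527  0.293   0.0075]]
```

```bash
cat > fit.py <<'E'
from h import *
from scipy.optimize import minimize
def box(x0,x1,y0,y1,z0,z1): return np.array([[x,y,z] for x in(x0,x1) for y in(y0,y1) for z in(z0,z1)])
def hull(n,P,shape,s=4):
    im=np.zeros((shape[0]*s,shape[1]*s),np.uint8)
    for V in P:
        q=(proj(n,V)+.5)*s-.5
        cv2.fillConvexPoly(im,cv2.convexHull(np.round(q*256).astype(np.int32)),255,shift=8)
    return cv2.resize(im,(shape[1],shape[0]),interpolation=cv2.INTER_AREA)/255.
def fit(masks,parts,pose,p0,step):
    def cost(p):
        R,t=pose(p); c=0
        for n,m in masks.items(): c+=np.abs(hull(n,[V@R.T+t for V in parts],m.shape)-m).sum()/m.sum()
        return c
    best=None
    p=np.array(p0,float)
    for k in range(4):
        sim=np.vstack([p]+[p+np.eye(len(p))[i]*step[i]*(-1)**k/(1+k/2) for i in range(len(p))])
        r=minimize(cost,p,method="Nelder-Mead",options=dict(initial_simplex=sim,xatol=1e-5,fatol=1e-5,maxiter=600)); p=r.x
    return p,r.fun
def flat(p): return Rn.from_euler("z",p[3]).as_matrix(),np.array(p[:3])
def window(m,c,r):
    w=np.zeros_like(m); w[c[1]-r[1]:c[1]+r[1],c[0]-r[0]:c[0]+r[0]]=1; return (m>0)*w*1.
SLAB=[box(-.085,.085,-.05,.05,0,.016)]
RUL=[box(-.11,.11,-.02,.02,0,.008),box(-.045,.045,-.007,.007,.008,.04)]
HAN=[box(-.065,.038,-.009,.009,-.012,.012)]
def knife(p):
    c,s=np.cos(np.radians(55)),np.sin(np.radians(55)); h=np.array([np.cos(p[3]),np.sin(p[3]),0]); x=c*h+[0,0,-s]; z=s*h+[0,0,c]
    return np.c_[x,np.cross(z,x),z],np.array(p[:3])
E
python3 - <<'E'
from fit import *
np.set_printoptions(precision=4,suppress=True)
I={n:cv2.imread(f"pics/{n}0.png") for n in("top","side")}
H={n:cv2.cvtColor(I[n],cv2.COLOR_BGR2HSV) for n in I}
C={"top":(282,230),"side":(282,236)}
ms={n:window(cv2.morphologyEx(cv2.inRange(H[n],(21,60,90),(35,200,255)),cv2.MORPH_CLOSE,np.ones((3,3))),C[n],(32,32)) for n in I}
C={"top":(375,226),"side":(313,182)}
mr={n:window(cv2.inRange(H[n],(100,100,40),(130,255,255))|cv2.inRange(H[n],(0,0,135),(180,38,255)),C[n],((11,36) if n=="top" else(36,16))) for n in I}
mr["top"][:,:]*=1
C={"top":(200,230),"side":(250,260)}
mk={n:window(cv2.inRange(H[n],(0,0,0),(180,255,48)),C[n],((12,7) if n=="top" else(16,24))) for n in I}
for l,m in(("s",ms),("r",mr),("k",mk)):
    for n in m: cv2.imwrite(f"pics/m{l}{n}.png",m[n]*255); print(l,n,m[n].sum())
print("slab",fit(ms,SLAB,flat,[.47,.058,.018,.2],[.01,.01,.005,.1]))
print("ruler",fit(mr,RUL,flat,[.48,-.265,0,.05],[.01,.01,.005,.1]))
k=fit(mk,HAN,knife,[.45,.32,.19,1.57],[.01,.01,.01,.1]);print("knife",k)
R,t=knife(k[0]);print("mouth/bolster",R@[.05,0,0]+t,R[:,0])
# contact sheet
def sh(n,m,parts,pose,p,c,r,f):
    R,t=pose(p);im=cv2.resize(I[n],None,fx=f,fy=f,interpolation=cv2.INTER_CUBIC)
    for V in parts:
        q=(proj(n,V@R.T+t)+.5)*f-.5; cv2.polylines(im,[cv2.convexHull(q.astype(np.int32))],True,(255,0,255),1)
    return cv2.resize(im[(c[1]-r)*f:(c[1]+r)*f,(c[0]-r)*f:(c[0]+r)*f],(266,266))
ps=fit(ms,SLAB,flat,[.47,.058,.018,.2],[.01,.01,.005,.1])[0]; pr=fit(mr,RUL,flat,[.48,-.265,0,.05],[.01,.01,.005,.1])[0]
rows=[]
for n in I:
    rows.append(np.hstack([sh(n,0,SLAB,flat,ps,(282,233),33,8),sh(n,0,RUL,flat,pr,{"top":(375,226),"side":(313,182)}[n],36,8),sh(n,0,HAN,knife,k[0],{"top":(200,230),"side":(250,260)}[n],26,8)]))
cv2.imwrite("pics/fit0.png",np.vstack(rows))
E
```

```text
s top 1246.0
s side 1181.0
r top 637.0
r side 562.0
k top 0.0
k side 321.0
slab (array([ 0.4712,  0.0599,  0.014 , -0.2193]), np.float64(0.36286642866909957))[ WARN:0@0.727] global loadsave.cpp:1063 imwrite_ Unsupported depth image for selected encoder is fallbacked to CV_8U.
Traceback (most recent call last):
  File "fit.py", line 19, in fit
    r=minimize(cost,p,method="Nelder-Mead",options=dict(initial_simplex=sim,xatol=1e-5,fatol=1e-5,maxiter=600)); p=r.x
  File "fit.py", line 13, in cost
    for n,m in masks.items(): c+=np.abs(hull(n,[V@R.T+t for V in parts],m.shape)-m).sum()/m.sum()
                                        ~~~~^^^^^^^^^^^^^^^^^^^^^^^^^^^^^^^^^^^^
  File "fit.py", line 7, in hull
    q=(proj(n,V)+.5)*s-.5
       ~~~~^^^^^
  File "h.py", line 19, in proj
    K,d,R,t=cal(n); return cv2.projectPoints(np.array(X,float).reshape(-1,1,3),cv2.Rodrigues(R)[0],t,K,d)[0].reshape(-1,2)
            ~~~^^^
  File "h.py", line 5, in cal
    c=eyes.get_calibration(n); return [np.array(c[k],float) for k in("mtx","dist","R","t")]
ValueError: time passes only in moves, steps and waits
```

```bash
cat >> h.py <<'E'
import os,pickle
if not os.path.exists("cal.pkl"): pickle.dump({n:cal(n) for n in("top","side")},open("cal.pkl","wb"))
_C=pickle.load(open("cal.pkl","rb"))
def cal(n): return _C[n]
E
python3 - <<'E'
from h import *
I={n:cv2.imread(f"pics/{n}0.png") for n in("top","side")}
for n in I:
    h=cv2.cvtColor(I[n],cv2.COLOR_BGR2HSV)
    f=T if n=="top" else S
    pts={"top":dict(slab=(420,180),slabshade=(415,100),board=(520,200),boardsh=(440,80),han=(160,178),han2=(150,174),block=(90,180),blockface=(145,205),rul=(712,90),rul2=(715,250),bg=(660,200)),
    "side":dict(slab=(340,330),front=(300,375),right=(445,390),board=(400,270),han=(200,450),block=(110,560),rul=(390,75),bg=(450,170))}[n]
    for k,p in pts.items():
        q=f(p).round().astype(int); print(n,k,h[q[1],q[0]])
m=cv2.imread("pics/mstop.png",0);print(cv2.boundingRect(m)); m=cv2.imread("pics/msside.png",0);print(cv2.boundingRect(m))
E
```

```text
top slab [ 22  95 219]
top slabshade [ 21  95 222]
top board [ 13 140 191]
top boardsh [ 14 126 117]
top han [16 76 74]
top han2 [13 62 74]
top block [ 11 112  98]
top blockface [ 12 106  94]
top rul [150   1 220]
top rul2 [165   2 210]
top bg [ 13  95 206]
side slab [ 21 102 213]
side front [ 19 138 163]
side right [ 15 159 117]
side board [ 16 167 173]
side han [75 29 35]
side block [ 13 177 104]
side rul [ 16  15 223]
side bg [ 14  86 201]
(266, 205, 34, 51)
(250, 204, 64, 51)
```

```bash
cat > run1.py <<'E'
from fit import *
np.set_printoptions(precision=4,suppress=True)
I={n:cv2.imread(f"pics/{n}0.png") for n in("top","side")}
H={n:cv2.cvtColor(I[n],cv2.COLOR_BGR2HSV) for n in I}
W=lambda f,c,r:{n:window(f(n),c[n],r[n]) for n in I}
ms=W(lambda n:cv2.morphologyEx(cv2.inRange(H[n],(18,50,190),(35,128,255)),cv2.MORPH_CLOSE,np.ones((3,3))),{"top":(282,230),"side":(282,236)},{"top":(22,32),"side":(34,26)})
mr=W(lambda n:cv2.morphologyEx(cv2.inRange(H[n],(95,80,30),(135,255,255))|cv2.inRange(H[n],(0,0,130),(180,45,255)),cv2.MORPH_CLOSE,np.ones((3,3))),{"top":(375,226),"side":(313,182)},{"top":(9,36),"side":(34,14)})
mk=W(lambda n:cv2.inRange(H[n],(0,0,0),(180,100 if n=="top" else 130,84 if n=="top" else 60)),{"top":(200,230),"side":(250,260)},{"top":(11,6),"side":(14,24)})
TOP=[box(-.085,.085,-.05,.05,.016,.016)]
out=[]
for l,m,P,f,p0,cs,r in(("slab",ms,TOP,flat,[.471,.06,.018,-.2],{"top":(282,230),"side":(282,236)},34),("ruler",mr,RUL,flat,[.48,-.265,0,-.05],{"top":(375,226),"side":(313,182)},36),("knife",mk,HAN,knife,[.45,.32,.19,1.57],{"top":(200,230),"side":(250,260)},26)):
    p,c=fit(m,P,f,p0,[.01,.01,.008,.1]); print(l,p,c,[m[n].sum() for n in m])
    R,t=f(p)
    if l=="knife": print("bolster front",R@[.05,0,0]+t,"axis",R[:,0])
    col=[]
    for n in I:
        im=cv2.resize(I[n],None,fx=8,fy=8,interpolation=cv2.INTER_CUBIC)
        for V in P:
            q=(proj(n,V@R.T+t)+.5)*8-.5; cv2.polylines(im,[cv2.convexHull(q.astype(np.int32))],True,(255,0,255),2)
        cc=cs[n]; a=im[(cc[1]-r)*8:(cc[1]+r)*8,(cc[0]-r)*8:(cc[0]+r)*8]; col.append(cv2.resize(a,(266,266)))
        
    out.append(np.vstack(col))
cv2.imwrite("pics/fit0.png",np.hstack(out))
E
python3 run1.py
```

```text
slab [ 0.4702  0.0615  0.0142 -0.2193] 0.10406246798984321 [np.float64(1330.0), np.float64(1173.0)]
ruler [ 0.4804 -0.264  -0.0016 -0.0265] 0.1529934152517277 [np.float64(710.0), np.float64(581.0)]
knife [0.4493 0.3306 0.1765 1.459 ] 1.002748793530716 [np.float64(123.0), np.float64(264.0)]
bolster front [0.4525 0.3591 0.1356] axis [ 0.064   0.57   -0.8192]
```

View pics/fit0.png

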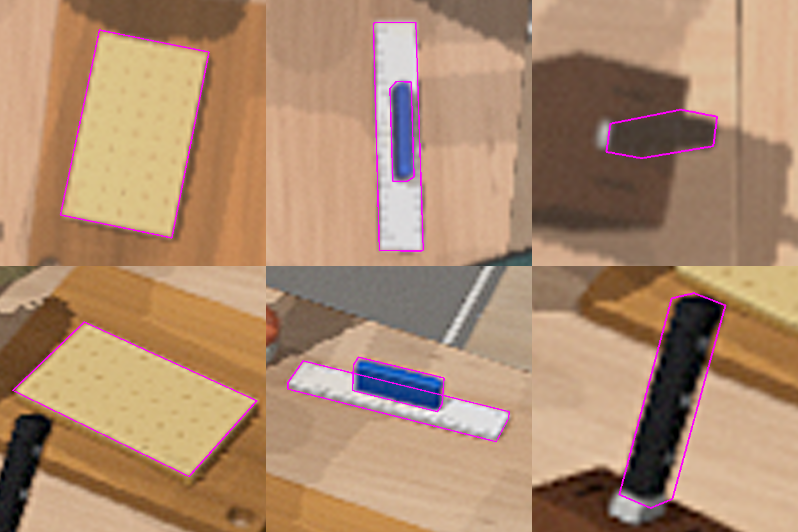

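Run:
```python
import cv2
I=cv2.imread("pics/top0.png"); h=cv2.cvtColor(I,cv2.COLOR_BGR2HSV)
for r in range(224,236): print(r,' '.join(f"{v:3d}/{s:3d}" for v,s in zip(h[r,184:214,2],h[r,184:214,1])))
I=cv2.imread("pics/side0.png"); h=cv2.cvtColor(I,cv2.COLOR_BGR2HSV)
for r in range(236,286,2): print(r,' '.join(f"{v:3d}" for v in h[r,234:268,2]))
```

```text
224  99/106 101/ 98  97/108  97/108  97/105 100/102  97/110  98/109  92/103  92/100  95/ 99  91/ 98  87/103  91/101  90/105  87/106  91/109  94/106  96/106 118/ 93 206/ 78 220/ 74 223/ 71 219/ 76 221/ 77 219/ 80 219/ 84 217/ 83 219/ 80 218/ 73
225 102/108  98/120 100/107  98/109  97/113  99/103  97/108  98/ 94  89/109  94/103  93/104  91/104  88/107  91/ 98  90/ 99  94/ 92  89/100  91/109  89/112 117/ 87 205/ 80 213/ 79 221/ 80 221/ 81 219/ 83 220/ 83 220/ 83 219/ 83 220/ 81 217/ 73
226  97/113  99/106  98/114  99/108  95/ 99  93/112  91/109  90/102  96/106  89/103  87/103  85/114  87/ 91  82/103  86/ 92  86/ 95  84/ 82  81/ 88  80/ 83  93/ 88 152/ 82 156/ 82 185/ 87 192/ 85 198/ 89 207/ 89 220/ 82 220/ 86 218/ 84 218/ 76
227 100/112 100/112  97/110 113/ 74 121/ 51  97/ 66  83/101  84/ 94  84/106  83/ 80  77/ 83  78/ 82  77/ 83  73/ 70  72/ 74  74/ 69  74/ 65  73/ 63  74/ 59  72/ 74  81/ 76  85/ 75  89/ 74 102/ 78 125/ 84 157/ 84 208/ 85 222/ 84 222/ 84 219/ 76
228 101/104  99/113 102/ 85 138/ 43 163/ 16 108/ 31  75/ 75  69/ 74  74/ 59  71/ 68  72/ 71  70/ 69  70/ 62  73/ 70  71/ 79 
[... 4627 characters left out ...]

276  63  60  57  56  67  62  56  38  28  34  29  28  42  25  23   0 157 220 224 218 217 214 215 213 215 214 214 215 215 218 219 219 217 218
278  42  57  70  71  67  66 119 155 130  80  29  16  25  21  23  57 186 235 226 221 219 219 217 218 216 216 212 213 214 216 214 215 214 216
280  76  78  81  71  58 124 177 185 186 200 198 165 129 117 109  83  46  31  91 189 223 225 224 222 220 220 218 223 220 219 218 217 217 216
282  83  81  77  83  74 133 180 181 188 188 167  98  97  94  88  73  57  57  52  56  48  45  65 144 204 217 220 222 215 216 217 218 218 218
284 108 101  92  79  81  75  76  66  71  87  94  57  42  62  75  74  69  78  77  75  81  83  80  77  73  68  82 153 205 221 220 222 218 217
```

```bash
cat > run2.py <<'E'
from fit import *
np.set_printoptions(precision=4,suppress=True)
I={n:cv2.imread(f"pics/{n}0.png") for n in("top","side")}
mt=np.zeros((420,560)); mt[228:232,187:209]=1; mt[227,188:206]=.8; mt[227,206:208]=.5; mt[232,187:202]=1; mt[232,202:209]=.7
g=I["side"].max(2); s=np.zeros((420,560))
for r in range(239,279):
    c=int(round(256.2-(r-242)*.3)); s[r,c-6:c+7]=g[r,c-6:c+7]<85
    s[r,c-2:c+5]=np.maximum(s[r,c-2:c+5],(g[r,c-2:c+5]<110))
s[276:279,234:242]=0
s[278,240:250]=1; s[279:283,239:249]=1; s[283,240:246]=.6
s=cv2.morphologyEx(s,cv2.MORPH_CLOSE,np.ones((3,3)))
a=np.linspace(0,2*np.pi,16,endpoint=False)
def el(x0,x1,f): return np.array([[x,.009*f*np.sign(np.cos(t))*abs(np.cos(t))**.6,.012*f*np.sign(np.sin(t))*abs(np.sin(t))**.6] for x in(x0,x1) for t in a])
P=[el(-.065,.05,1)]
for el_,pose,p0,st in(("55",knife,[.45,.325,.185,1.5],[.01,.01,.01,.1]),):
    p,c=fit({"top":mt,"side":s},P,pose,p0,st); R,t=pose(p); print(p,c,mt.sum(),s.sum(),"mouth",R@[.05,0,0]+t,"x",R[:,0])
im=[]
for n,cc in(("top",(200,230)),("side",(250,260))):
    m=cv2.resize(I[n],None,fx=8,fy=8,interpolation=cv2.INTER_CUBIC)
    q=(proj(n,P[0]@R.T+t)+.5)*8-.5; cv2.polylines(m,[cv2.convexHull(q.astype(np.int32))],True,(255,0,255),1)
    q=(proj(n,np.array([[-.065,0,0],[.05,0,0]])@R.T+t)+.5)*8-.5; cv2.polylines(m,[q.astype(np.int32)],False,(0,255,0),1)
    im.append(m[(cc[1]-25)*8:(cc[1]+25)*8,(cc[0]-25)*8:(cc[0]+25)*8])
cv2.imwrite("pics/fitk.png",np.hstack(im))
E
python3 run2.py
```

```text
[0.4506 0.3321 0.1793 1.3515] 0.27711815245038013 123.30000000000001 394.6 mouth [0.4568 0.3601 0.1384] x [ 0.1248  0.5598 -0.8192]
```

View pics/fitk.png

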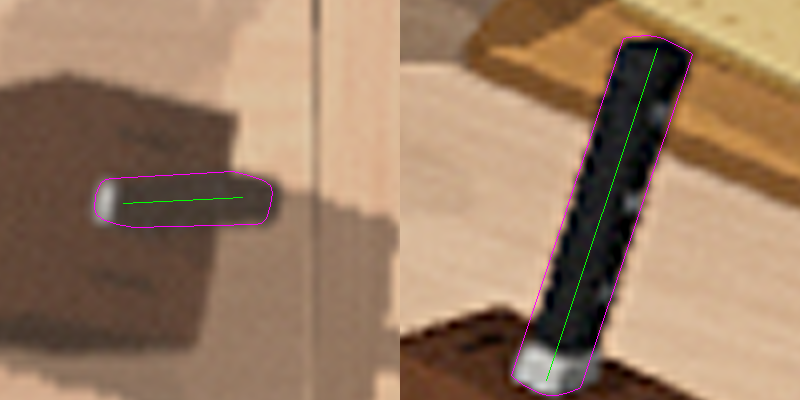

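Slab and ruler overlays sit on the outlines, and the knife handle overlay follows the handle well. The slots' line on the block gives a knife heading of about 1.39–1.40. Next I'll refit with z fixed and compute the ruler move.

```bash
cat > rel.py <<'E'
from h import *
def down(yaw,tilt=0):  # x_tool along yaw; tilt>0: z_tool leans to -h (deg)
    y,t=np.radians(yaw),np.radians(tilt); h=np.array([np.cos(y),np.sin(y),0]); u=np.array([0,0,1.])
    x=np.cos(t)*h-np.sin(t)*u; z=-np.sin(t)*h-np.cos(t)*u
    return np.c_[x,np.cross(z,x),z]
def rel(pos,R,o=None):
    o=o or get_obs(); R0=Rn.from_rotvec(o["ee_rot"]).as_matrix()
    d=R0.T@(np.array(pos)-o["tcp_pos"]); rv=Rn.from_matrix(R0.T@R).as_rotvec()
    print("t %.2f tcp"%o["clock"],o["tcp_pos"].round(4),"q",np.degrees(o["qpos"]).round(1),"F",o["contact_force"].round(1),"w %.4f g %.1f"%(o["gripper_width"],o["grasp_force"]))
    print("shift units(.06)",(d/.06).round(3),"turn units(90deg)",(rv/(np.pi/2)).round(4), "deg",np.degrees(rv).round(1))
E
sed -i 's/p,c=fit(m,P,f,p0,\[.01,.01,.008,.1\])/p,c=fit(m,P,f,p0,[.01,.01,.008,.1])\n    if l!="knife":\n        zf=.018 if l=="slab" else 0.\n        for mm in (m,{"top":m["top"]},{"side":m["side"]}): print("zfix",l,fit(mm,P,lambda q:flat([q[0],q[1],zf,q[2]]),[p[0],p[1],p[3]],[.005,.005,.05]))/' run1.py
python3 run1.py; python3 -c "
from rel import *
rel([.480,-.264,.06],down(-1.5))"
```

```text
zfix slab (array([ 0.4689,  0.0638, -0.2199]), np.float64(0.12752513649602165))
slab [ 0.4702  0.0615  0.0142 -0.2193] 0.10406246798984321 [np.float64(1330.0), np.float64(1173.0)]
zfix slab (array([ 0.4694,  0.0618, -0.2125]), np.float64(0.06491817779743476))
slab [ 0.4702  0.0615  0.0142 -0.2193] 0.10406246798984321 [np.float64(1330.0), np.float64(1173.0)]
zfix slab (array([ 0.4687,  0.0646, -0.2203]), np.float64(0.04816207813048493))
slab [ 0.4702  0.0615  0.0142 -0.2193] 0.10406246798984321 [np.float64(1330.0), np.float64(1173.0)]
zfix ruler (array([ 0.4802, -0.2633, -0.0284]), np.float64(0.1620036210649201))
ruler [ 0.4804 -0.264  -0.0016 -0.0265] 0.1529934152517277 [np.float64(710.0), np.float64(581.0)]
zfix ruler (array([ 0.4803, -0.2637, -0.026 ]), np.float64(0.05943109638221486))
ruler [ 0.4804 -0.264  -0.0016 -0.0265] 0.1529934152517277 [np.float64(710.0), np.float64(581.0)]
zfix ruler (array([ 0.4802, -0.2627, -0.0342]), np.float64(0.09314569201174444))
ruler [ 0.4804 -0.264  -0.0016 -0.0265] 0.1529934152517277 [np.float64(710.0), np.float64(581.0)]
bolster front [0.4525 0.3591 0.1356] axis [ 0.064   0.57   -0.8192]
t 0.10 tcp [ 0.2032 -0.5639  0.2219] q [-76.8  20.6  86.6  -0.   72.9  -6.6] F [ 0.2  0.3 -0.5] w 0.0875 g 0.0
shift units(.06) [ 6.034 -3.134  2.705] turn units(90deg) [-1.100e-03  1.000e-04  2.368e-01] deg [-0.1  0.  21.3]
```

>>> jog_arm([
  [0,0,0,0,0,0.079,1],
  [0,0,0,0,0,0.079,1],
  [0,0,0,0,0,0.079,1],
  [0.5,-0.57,0,0,0,0,1],
  [0.5,-0.57,0.25,0,0,0,1],
  [0.5,-0.57,0.25,0,0,0,1],
  [0.5,-0.57,0.25,0,0,0,1],
  [0.5,-0.57,0.25,0,0,0,1],
  [0.5,-0.57,0.25,0,0,0,1],
  [0.5,-0.57,0.25,0,0,0,1],
  [0.5,-0.57,0.25,0,0,0,1],
  [0.48,-0.58,0.25,0,0,0,1],
  [0,0,0,0,0,0,1],
], squeeze=25)

```text
clock: 1.72
tcp_pos: [0.4807, -0.2604, 0.1012]
ee_rot: [-3.139, 0.035, 0.003]
contact_force: [-1.1, -0.3, -0.2]
gripper_width: 0.0878
grasp_force: 0.0
```

```bash
python3 -c "
from rel import *
rel([.480,-.263,.020],down(-1.6))"
```

```text
t 1.73 tcp [ 0.4807 -0.2604  0.1012] q [-35.7  24.4 100.6   0.   55.2  55.6] F [-1.1 -0.3 -0.2] w 0.0878 g 0.0
shift units(.06) [-0.008  0.047  1.354] turn units(90deg) [-0.0014  0.0014  0.0034] deg [-0.1  0.1  0.3]
```

>>> jog_arm([
  [0,0.045,0.35,0,0,0.003,1],
  [0,0,0.35,0,0,0,1],
  [0,0,0.35,0,0,0,1],
  [0,0,0.3,0,0,0,1],
  [0,0,0,0,0,0,0],
  [0,0,0,0,0,0,0],
  [0,0,0,0,0,0,0],
  [0,0,0,0,0,0,0],
  [0,0,0,0,0,0,0],
  [0,0,0,0,0,0,0],
], squeeze=25)

```text
clock: 2.98
tcp_pos: [0.4802, -0.266, 0.0218]
ee_rot: [3.141, -0.049, 0.0]
contact_force: [0.2, 0.0, -0.8]
gripper_width: 0.0311
grasp_force: 0.0
```

```bash
python3 -c "
from rel import *
rel([.480,-.263,.12],down(-12.4))"
```

```text
t 2.98 tcp [ 0.4802 -0.266   0.0218] q [-36.2  31.3 103.7   0.   45.   55.6] F [ 0.2  0.  -0.8] w 0.0311 g 0.0
shift units(.06) [-0.005 -0.049 -1.637] turn units(90deg) [ 0.00e+00 -1.00e-04  1.18e-01] deg [ 0.  -0.  10.6]
```

>>> jog_arm([
  [0,-0.03,0.03,0,0,0,0],
  [0,0,0,0,0,0,0],
  [0,0,0,0,0,0,0],
  [0,0,0,0,0,0,0],
  [0,0,0,0,0,0,0],
])

```text
clock: 3.6
tcp_pos: [0.4802, -0.2641, 0.0198]
ee_rot: [-3.141, 0.049, 0.0]
contact_force: [1.0, -0.6, -1.5]
gripper_width: 0.0137
grasp_force: 25.0
```

```bash
python3 -c "
from rel import *
yaw=-.217
y=np.array([-np.sin(yaw),np.cos(yaw)]); c=np.array([.469,.063])
for g in(0,.008,.03): print(g,c-(.07+g)*y)
p=c-.09*y
rel([*p,.12],down(-12.4))"
```

```text
0 [ 0.45392893 -0.00535834]
0.008 [ 0.45220653 -0.01317072]
0.03 [ 0.4474699  -0.03465477]
t 3.60 tcp [ 0.4802 -0.2641  0.0198] q [-36.   31.4 103.9   0.   44.7  55.7] F [ 1.  -0.6 -1.5] w 0.0137 g 25.0
shift units(.06) [-0.634 -3.97  -1.669] turn units(90deg) [-1.000e-04  1.000e-04  1.179e-01] deg [-0.   0.  10.6]
```

>>> jog_arm([
  [0,0,-0.25,0,0,0,0],
  [0,0,-0.35,0,0,0,0],
  [0,0,-0.4,0,0,0,0],
  [0,0,0,0,0,0.059,0],
  [0,0,0,0,0,0.059,0],
  [-0.17,-0.47,0,0,0,0,0],
  [-0.17,-0.47,0,0,0,0,0],
  [-0.17,-0.47,0,0,0,0,0],
  [-0.17,-0.47,0,0,0,0,0],
  [-0.17,-0.47,0,0,0,0,0],
  [-0.17,-0.47,0,0,0,0,0],
  [-0.17,-0.47,0,0,0,0,0],
  [-0.17,-0.47,0,0,0,0,0],
  [0,0,0,0,0,0,0],
  [0,0,0,0,0,0,0],
])

```text
clock: 5.48
tcp_pos: [0.4497, -0.0269, 0.0805]
ee_rot: [3.123, -0.338, 0.002]
contact_force: [-0.9, -0.0, -1.0]
gripper_width: 0.0139
grasp_force: 25.0
```

Run:
```python
from rel import *
c=np.array([.469,.063]);y=np.array([.2153,.9766])
rel([*(c-.078*y),.040],down(-12.4))
im=eyes.get_image("top"); cv2.imwrite("pics/top1.png",im); cv2.imwrite("pics/side1.png",eyes.get_image("side"))
a=cv2.resize(im[195:275,230:350],None,fx=5,fy=5,interpolation=cv2.INTER_CUBIC); b=cv2.resize(cv2.imread("pics/side1.png")[180:290,220:340],None,fx=3.6,fy=3.6,interpolation=cv2.INTER_CUBIC)
cv2.imwrite("pics/v1.png",a)
```

```text
t 5.47 tcp [ 0.4497 -0.0269  0.0805] q [-12.2  19.8 113.6  -0.   46.5  90.2] F [-0.9 -0.  -1. ] w 0.0139 g 25.0
shift units(.06) [-0.01  -0.232  0.675] turn units(90deg) [ 0.0001 -0.001   0.0003] deg [ 0.  -0.1  0. ]
```

>>> jog_arm([
  [0,0,0.3,0,0,0,0],
  [0,0,0.25,0,0,0,0],
  [0,0,0.11,0,0,0,0],
  [0,0,0.03,0,0,0,0],
  [0,0,0,0,0,0,0],
  [0,0,0,0,0,0,0],
])

```text
clock: 6.32
tcp_pos: [0.4494, -0.0264, 0.0389]
ee_rot: [-3.123, 0.34, -0.001]
contact_force: [0.2, 0.5, -0.6]
gripper_width: 0.0138
grasp_force: 25.0
```

Run:
```python
from rel import *
c=np.array([.469,.063]);y=np.array([.2153,.9766])
rel([*(c-.07*y),.038],down(-12.4))
```

```text
t 6.33 tcp [ 0.4494 -0.0264  0.0389] q [-12.2  24.2 115.6   0.   40.1  90.2] F [ 0.2  0.5 -0.6] w 0.0138 g 25.0
shift units(.06) [-0.001 -0.359  0.015] turn units(90deg) [-0.0001 -0.0005 -0.0001] deg [-0. -0. -0.]
```

>>> jog_arm([
  [0,0,0.01,0,0,0,0],
  [0,-0.12,0,0,0,0,0],
  [0,-0.12,0,0,0,0,0],
  [0,-0.06,0,0,0,0,0],
  [0,0,0,0,0,0,0],
  [0,0,0,0,0,0,0],
])

```text
clock: 7.08
tcp_pos: [0.4528, -0.0087, 0.0379]
ee_rot: [-3.123, 0.339, 0.0]
contact_force: [-1.4, 0.1, -1.0]
gripper_width: 0.014
grasp_force: 25.0
```

```bash
cat > look.py <<'E'
from rel import *
import sys
from fit import *
np.set_printoptions(precision=4,suppress=True)
c=np.array([.469,.063]);y=np.array([.2153,.9766])
rel([*(c-.07*y),.038],down(-12.4))
tag=sys.argv[1]
TOP=[box(-.085,.085,-.05,.05,.016,.016)]
C={"top":(282,230),"side":(282,236)};r={"top":(22,32),"side":(34,26)}
ref=cv2.imread("pics/side0.png")
def mask(im,n): return window(cv2.morphologyEx(cv2.inRange(cv2.cvtColor(im,cv2.COLOR_BGR2HSV),(18,50,190),(35,128,255)),cv2.MORPH_CLOSE,np.ones((3,3))),C[n],r[n])
im=eyes.get_image("side"); cv2.imwrite(f"pics/side_{tag}.png",im); im2=eyes.get_image("top"); cv2.imwrite(f"pics/top_{tag}.png",im2)
for n,i in(("side",im),("top",im2)):
    m=mask(i,n); print(n,fit({n:m},TOP,lambda q:flat([q[0],q[1],.018,q[2]]),[.469,.063,-.217],[.005,.005,.05]),m.sum())
E
python3 look.py a
```

```text
t 7.08 tcp [ 0.4528 -0.0087  0.0379] q [ -9.9  24.5 115.3   0.   40.2  92.5] F [-1.4  0.1 -1. ] w 0.0140 g 25.0
shift units(.06) [ 0.006 -0.058 -0.002] turn units(90deg) [-0.      0.      0.0001] deg [-0.  0.  0.]
side (array([ 0.4682,  0.0652, -0.2153]), np.float64(0.08545091147179434)) 1138.0
top (array([ 0.5192,  0.0809, -0.5432]), np.float64(3.4902341519131923)) 309.0
```

Run:
```python
import cv2
a=cv2.imread("pics/side_a.png")[195:275,235:340]; cv2.imwrite("pics/va.png",cv2.resize(a,None,fx=7,fy=7,interpolation=cv2.INTER_CUBIC))
```

```text
(no output)
```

View pics/va.png

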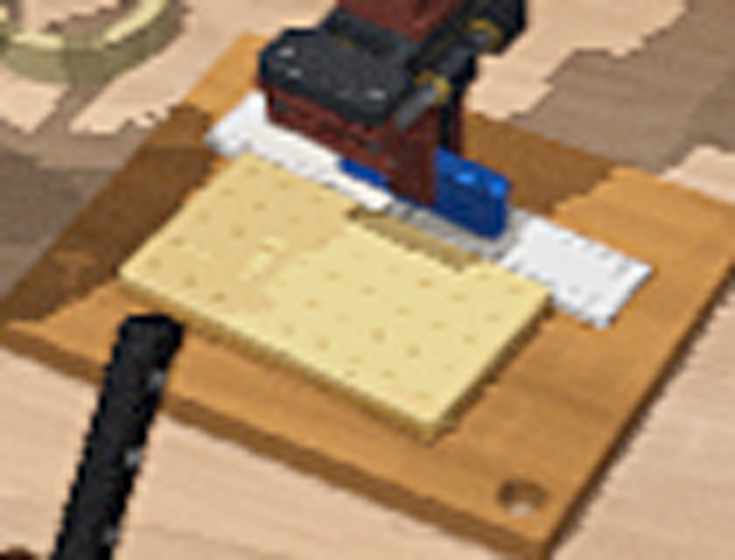

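Ruler lies parallel beside the slab, roughly centred; its ends are at (210,130) and (605,325). The remaining gap is hidden, so I'll creep in and watch the force and the slab.

>>> jog_arm([
  [0,-0.03,0,0,0,0,0],
  [0,-0.02,0,0,0,0,0],
  [0,0,0,0,0,0,0],
  [0,0,0,0,0,0,0],
])

```text
clock: 7.68
tcp_pos: [0.4534, -0.006, 0.0379]
ee_rot: [3.123, -0.339, -0.0]
contact_force: [-1.1, -2.4, -0.1]
gripper_width: 0.0139
grasp_force: 25.0
```

```bash
python3 look.py b|grep -v top
```

```text
t 7.67 tcp [ 0.4534 -0.006   0.0379] q [ -9.5  24.5 115.2  -0.   40.3  92.9] F [-1.1 -2.4 -0.1] w 0.0139 g 25.0
shift units(.06) [ 0.006 -0.012 -0.002] turn units(90deg) [0.0001 0.0001 0.    ] deg [0. 0. 0.]
side (array([ 0.468 ,  0.0663, -0.2218]), np.float64(0.09497136907860489)) 1130.0
```

>>> jog_arm([
  [0,-0.02,0,0,0,0,0],
  [0,0,0,0,0,0,0],
  [0,0,0,0,0,0,0],
])

```text
clock: 8.15
tcp_pos: [0.4538, -0.0045, 0.0379]
ee_rot: [-3.123, 0.339, 0.0]
contact_force: [-1.3, -1.5, -1.5]
gripper_width: 0.0137
grasp_force: 25.0
```

```bash
python3 look.py c|grep -v top
```

```text
t 8.15 tcp [ 0.4538 -0.0045  0.0379] q [ -9.3  24.5 115.2   0.   40.3  93.1] F [-1.3 -1.5 -1.5] w 0.0137 g 25.0
shift units(.06) [ 0.006  0.013 -0.002] turn units(90deg) [-0.0001  0.     -0.0001] deg [-0.  0. -0.]
side (array([ 0.4682,  0.0678, -0.2215]), np.float64(0.08704438830747023)) 1141.0
```

>>> jog_arm([
  [0,0,0,0,0,0,0.35],
  [0,0,0,0,0,0,0.35],
  [0,0,0,0,0,0,0.35],
  [0,0,-0.2,0,0,0,0.35],
  [0,0,-0.4,0,0,0,0.35],
  [0,0,-0.6,0,0,0,0.8],
  [0,0,-0.7,0,0,0.1,0.8],
  [0,0,-0.7,0,0,0.1,0.8],
  [0,0,-0.7,0,0,0.1,0.8],
])

```text
clock: 9.38
tcp_pos: [0.4534, -0.0045, 0.2382]
ee_rot: [-2.955, 1.067, -0.001]
contact_force: [1.3, -0.2, -0.4]
gripper_width: 0.0669
grasp_force: 0.0
```

```bash
cat > kn.py <<'E'
from rel import *
psi=79.5
k0=np.array([.4502,.3325,.1793])  # knife origin in block
h=np.array([np.cos(np.radians(psi)),np.sin(np.radians(psi)),0]); u=np.array([0,0,1.])
kx=.5736*h-.8192*u
def tcp(off,back=0,tilt=30):  # off: grasp point along knife x; back: retreat along tool z
    R=down(psi,tilt); return k0+off*kx+R[:,2]*(.019-back),R
E
python3 - <<'E'
from kn import *
for b in(0,.1): rel(*tcp(-.01,b))
E
python3 look.py d
```

```text
t 9.38 tcp [ 0.4534 -0.0045  0.2382] q [ -9.3   7.4 102.5   0.   70.1 120.4] F [ 1.3 -0.2 -0.4] w 0.0669 g 0.0
shift units(.06) [-3.506 -4.065  1.119] turn units(90deg) [-0.3452 -0.2033 -1.2891] deg [ -31.1  -18.3 -116. ]
t 9.38 tcp [ 0.4534 -0.0045  0.2382] q [ -9.3   7.4 102.5   0.   70.1 120.4] F [ 1.3 -0.2 -0.4] w 0.0669 g 0.0
shift units(.06) [-3.912 -4.793 -0.324] turn units(90deg) [-0.3452 -0.2033 -1.2891] deg [ -31.1  -18.3 -116. ]
t 9.38 tcp [ 0.4534 -0.0045  0.2382] q [ -9.3   7.4 102.5   0.   70.1 120.4] F [ 1.3 -0.2 -0.4] w 0.0669 g 0.0
shift units(.06) [0.013 0.007 3.336] turn units(90deg) [-0.0003 -0.0005 -0.3034] deg [ -0.   -0.  -27.3]
side (array([ 0.4686,  0.067 , -0.2191]), np.float64(0.035441299121817205)) 1199.0
top (array([ 0.4695,  0.0637, -0.2138]), np.float64(0.9707382257492706)) 719.0
```

>>> jog_arm([
  [0,0,-0.1,0,0,-0.11,0.8],
  [0,0,-0.1,0,0,-0.11,0.8],
  [0,0,-0.1,0,0,-0.11,0.8],
  [0,0,-0.1,0,0,-0.11,0.8],
  [0,0,-0.1,0,0,-0.11,0.8],
  [0,0,-0.1,0,0,-0.11,0.8],
  [0,0,-0.1,0,0,-0.11,0.8],
  [0,0,-0.1,0,0,-0.11,0.8],
  [0,0,0,0,0,-0.11,0.8],
  [0,0,0,0,0,-0.11,0.8],
  [0,0,0,0,0,-0.11,0.8],
  [0,0,0,0,0,-0.11,0.8],
  [0,0,0,0,-0.085,0,0.8],
  [0,0,0,0,-0.085,0,0.8],
  [0,0,0,0,-0.085,0,0.8],
  [0,0,0,0,-0.08,0,0.8],
  [0,0,0,0,0,0,0.8],
])

```text
clock: 11.6
tcp_pos: [0.4532, -0.0031, 0.2824]
ee_rot: [2.111, 1.763, -0.573]
contact_force: [-0.4, 0.8, 0.5]
gripper_width: 0.0702
grasp_force: 0.0
```

```bash
python3 - <<'E'
from kn import *
for b in(0,.12): print(tcp(-.01,b)[0]); rel(*tcp(-.01,b))
E
python3 look.py e|tail -2
```

```text
[0.44742346 0.31751913 0.17103752]
t 11.60 tcp [ 0.4532 -0.0031  0.2824] q [ 13.2  13.8  95.4 -27.5  84.8  29.4] F [-0.4  0.8  0.5] w 0.0702 g 0.0
shift units(.06) [ 5.465 -1.047 -1.027] turn units(90deg) [-0.0014  0.0021  0.0027] deg [-0.1  0.2  0.2]
[0.45835759 0.37651442 0.27496057]
t 11.60 tcp [ 0.4532 -0.0031  0.2824] q [ 13.2  13.8  95.4 -27.5  84.8  29.4] F [-0.4  0.8  0.5] w 0.0702 g 0.0
shift units(.06) [ 5.458 -1.051 -3.027] turn units(90deg) [-0.0014  0.0021  0.0027] deg [-0.1  0.2  0.2]
side (array([ 0.4686,  0.0669, -0.2194]), np.float64(0.03476276628689714)) 1203.0
top (array([ 0.4694,  0.0627, -0.2125]), np.float64(5.408783603939313)) 221.0
```

>>> jog_arm([
  [0.2,-0.04,-0.11,0,0,0,0.8],
  [0.4,-0.077,-0.222,0,0,0,0.8],
  [0.4,-0.077,-0.222,0,0,0,0.8],
  [0.4,-0.077,-0.222,0,0,0,0.8],
  [0.4,-0.077,-0.222,0,0,0,0.8],
  [0.4,-0.077,-0.222,0,0,0,0.8],
  [0.4,-0.077,-0.222,0,0,0,0.8],
  [0.4,-0.077,-0.222,0,0,0,0.8],
  [0.4,-0.077,-0.222,0,0,0,0.8],
  [0.4,-0.077,-0.222,0,0,0,0.8],
  [0.4,-0.077,-0.222,0,0,0,0.8],
  [0.4,-0.077,-0.222,0,0,0,0.8],
  [0.4,-0.077,-0.222,0,0,0,0.8],
  [0.4,-0.077,-0.222,0,0,0,0.8],
  [0.06,-0.01,-0.033,0,0,0,0.8],
  [0,0,0,0,0,0,0.8],
  [0,0,0,0,0,0,0.8],
])

```text
clock: 13.82
tcp_pos: [0.4608, 0.3741, 0.2769]
ee_rot: [2.117, 1.755, -0.57]
contact_force: [-0.8, 0.0, -0.4]
gripper_width: 0.0701
grasp_force: 0.0
```

Run:
```python
from kn import *
rel(*tcp(-.01,0))
a=eyes.get_image("top"); b=eyes.get_image("side"); cv2.imwrite("pics/top_f.png",a);cv2.imwrite("pics/side_f.png",b)
a=cv2.resize(a[190:290,150:300],(800,533),interpolation=cv2.INTER_CUBIC)
a=a[:,:]; b=cv2.resize(b[150:290,190:340],(400,373),interpolation=cv2.INTER_CUBIC); a=cv2.resize(a,(400,266))
b=np.vstack([b,np.zeros((0,400,3),np.uint8)]); a=np.vstack([a,np.zeros((107,400,3),np.uint8)])
cv2.imwrite("pics/vf.png",np.hstack([a,b]))
```

```text
t 13.82 tcp [0.4608 0.3741 0.2769] q [ 43.3  33.   65.  -17.9 106.3  52.6] F [-0.8  0.  -0.4] w 0.0701 g 0.0
shift units(.06) [ 0.049 -0.045  2.012] turn units(90deg) [-0.0009  0.0016 -0.0016] deg [-0.1  0.1 -0.1]
```

View pics/vf.png

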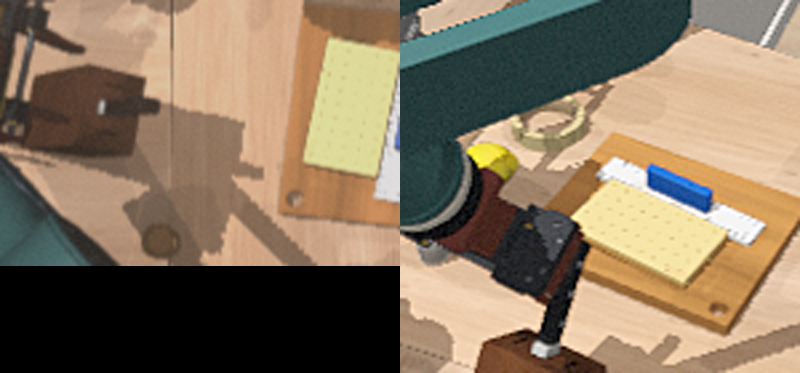

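Fingers hang above the handle, with the knife seated at about (130,103). The ruler looks flush against the slab. Advancing on the handle.

>>> jog_arm([
  [0.05,-0.045,0.3,0,0,0,0.8],
  [0,0,0.3,0,0,0,0.8],
  [0,0,0.3,0,0,0,0.8],
  [0,0,0.3,0,0,0,0.8],
  [0,0,0.3,0,0,0,0.8],
  [0,0,0.25,0,0,0,0.8],
  [0,0,0.15,0,0,0,0.8],
  [0,0,0.1,0,0,0,0.8],
  [0,0,0,0,0,0,0.8],
  [0,0,0,0,0,0,0.4],
  [0,0,0,0,0,0,0.4],
  [0,0,0,0,0,0,0.4],
], squeeze=8)

```text
clock: 15.42
tcp_pos: [0.4476, 0.3192, 0.1714]
ee_rot: [2.116, 1.756, -0.569]
contact_force: [-0.3, -0.6, 0.2]
gripper_width: 0.0436
grasp_force: 0.0
```

Run:
```python
from kn import *
rel(*tcp(-.01,0))
a=eyes.get_image("top"); cv2.imwrite("pics/top_g.png",a);b=eyes.get_image("side");cv2.imwrite("pics/side_g.png",b)
a=cv2.resize(a[200:260,165:240],(500,400),interpolation=cv2.INTER_CUBIC); b=cv2.resize(b[225:295,215:275],(300,350),interpolation=cv2.INTER_CUBIC)
cv2.imwrite("pics/vg.png",np.hstack([a[:350],b]))
```

```text
t 15.43 tcp [0.4476 0.3192 0.1714] q [ 40.8  33.9  79.  -18.3  91.4  54.9] F [-0.3 -0.6  0.2] w 0.0436 g 0.0
shift units(.06) [-0.02   0.002  0.02 ] turn units(90deg) [-0.0004  0.0014 -0.0011] deg [-0.   0.1 -0.1]
```

View pics/vg.png

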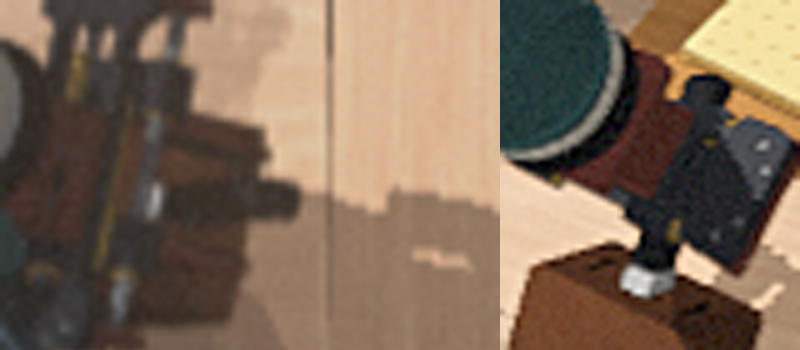

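Handle passes between the fingers (left panel about (230,200), right panel (705,90) to (645,280)). Closing gently first, then firmly.

>>> jog_arm([
  [0,0,0,0,0,0,0],
  [0,0,0,0,0,0,0],
  [0,0,0,0,0,0,0],
  [0,0,0,0,0,0,0],
  [0,0,0,0,0,0,0],
  [0,0,0,0,0,0,0],
], squeeze=8)

```text
clock: 16.27
tcp_pos: [0.4475, 0.3189, 0.1713]
ee_rot: [2.116, 1.756, -0.57]
contact_force: [0.2, 0.4, -0.4]
gripper_width: 0.0179
grasp_force: 8.0
```

>>> jog_arm([
  [0,0,0,0,0,0,0],
  [0,0,0,0,0,0,0],
  [-0.076,0,-0.035,0,0,0,0],
  [-0.151,0,-0.07,0,0,0,0],
  [-0.151,0,-0.07,0,0,0,0],
], squeeze=50)

```text
clock: 16.9
tcp_pos: [0.4446, 0.3043, 0.1924]
ee_rot: [2.115, 1.756, -0.57]
contact_force: [0.6, 0.3, -1.2]
gripper_width: 0.0177
grasp_force: 50.0
```

>>> jog_arm([
  [-0.151,0,-0.07,0,0,0,0],
  [-0.151,0,-0.07,0,0,0,0],
  [-0.151,0,-0.07,0,0,0,0],
  [-0.151,0,-0.07,0,0,0,0],
  [-0.151,0,-0.07,0,0,0,0],
  [-0.151,0,-0.07,0,0,0,0],
  [-0.151,0,-0.07,0,0,0,0],
  [-0.151,0,-0.07,0,0,0,0],
  [-0.151,0,-0.07,0,0,0,0],
  [-0.151,0,-0.07,0,0,0,0],
  [-0.151,0,-0.07,0,0,0,0],
  [-0.151,0,-0.07,0,0,0,0],
  [0,0,0,0,0,0,0],
])

```text
clock: 18.52
tcp_pos: [0.4323, 0.2371, 0.2907]
ee_rot: [2.116, 1.756, -0.568]
contact_force: [-0.5, 0.0, -0.8]
gripper_width: 0.0177
grasp_force: 50.0
```

```bash
cat > fin.py <<'E'
from rel import *
import sys
# level knife; slab yaw & centre; off = grasp point at knife x=off
off=-.01-.001; c=np.array([.469,.0645]); yaws=-12.5
psi2=90+yaws
h=np.array([np.cos(np.radians(psi2)),np.sin(np.radians(psi2)),0])
edge=np.array([*c,.034+.06])
org=edge+[0,0,.022]-.110*h
R=down(psi2,30-55.0)
g=org+off*h
P=g+R[:,2]*.019
if __name__=="__main__":
    print("target",P); rel(P,R)
E
python3 fin.py; python3 look.py h|tail -2
```

```text
target [ 0.44454876 -0.04579241  0.09878015]
t 18.52 tcp [0.4323 0.2371 0.2907] q [ 36.   22.4  81.2 -20.4  98.7  47.6] F [-0.5  0.  -0.8] w 0.0177 g 50.0
shift units(.06) [-2.373  1.067  5.073] turn units(90deg) [0.0016 0.6121 0.0215] deg [ 0.1 55.1  1.9]
side (array([ 0.4681,  0.0673, -0.2166]), np.float64(0.2727370948379351)) 980.0
top (array([ 0.4697,  0.0635, -0.2193]), np.float64(0.14490543399324302)) 1242.0
```

>>> jog_arm([
  [-0.36,0,0.21,0,0,0,0],
  [-0.36,0,0.21,0,0,0,0],
  [-0.36,0,0.21,0,0,0,0],
  [-0.36,0,0.21,0,0,0,0],
  [0,0,0,0,0.05,0,0],
  [0,0,0,0,0.08,0,0],
  [0,0,0,0,0.08,0,0],
  [0,0,0,0,0.08,0,0],
  [0,0,0,0,0.08,0,0],
  [0,0,0,0,0.08,0,0],
  [0,0,0,0,0.08,0,0],
  [0,0,0,0,0.081,0,0],
  [0,0,0,0,0,0,0],
  [0,0,0,0,0,0,0],
])

```text
clock: 20.38
tcp_pos: [0.4138, 0.1388, 0.2896]
ee_rot: [-2.176, -1.805, -0.476]
contact_force: [-0.0, 0.1, -1.1]
gripper_width: 0.0178
grasp_force: 50.0
```

```bash
python3 fin.py
python3 - <<'E'
from fit import *
np.set_printoptions(precision=4,suppress=True)
# ruler / slab after placing, views free of the arm?
a=eyes.get_image("top");b=eyes.get_image("side");cv2.imwrite("pics/top_i.png",a);cv2.imwrite("pics/side_i.png",b)
cv2.imwrite("pics/vi.png",np.hstack([cv2.resize(a[185:285,215:335],(420,350),interpolation=cv2.INTER_CUBIC),cv2.resize(b[150:290,220:370],(375,350),interpolation=cv2.INTER_CUBIC)]))
E
```

```text
target [ 0.44454876 -0.04579241  0.09878015]
t 20.38 tcp [0.4138 0.1388 0.2896] q [-13.    0.2 108.   25.7  74.6  -9.9] F [-0.   0.1 -1.1] w 0.0178 g 50.0
shift units(.06) [-3.99   1.074  1.663] turn units(90deg) [-0.0091  0.0031  0.0186] deg [-0.8  0.3  1.7]
```

View pics/vi.png

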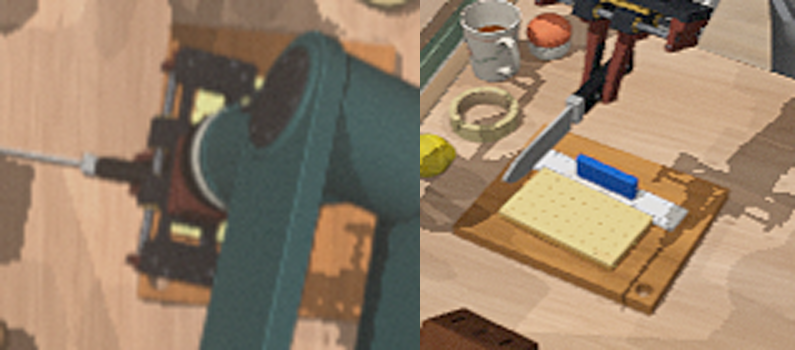

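Knife hangs level-ish, blade toward the left; in the right panel the tip is at (508,178), bolster (575,105), and the ruler sits against the slab. I'll check the placing and knife attitude by fit.

```bash
cat > kp.py <<'E'
from rel import *
def kpose(o,off=-.011,delta=25):  # knife pose from tool pose: knife x = cos25 xt + sin25 zt
    R0=Rn.from_rotvec(o["ee_rot"]).as_matrix(); d=np.radians(delta)
    x=np.cos(d)*R0[:,0]+np.sin(d)*R0[:,2]; z=np.sin(d)*R0[:,0]-np.cos(d)*R0[:,2]
    g=o["tcp_pos"]-.019*R0[:,2]; return g-off*x,x,z
E
python3 - <<'E'
from kp import *
from fit import *
np.set_printoptions(precision=4,suppress=True)
t,x,z=kpose(get_obs()); print("knife x",x,"z",z)
pts=[t+.17*x,t+.044*x,t+.05*x-.022*z,t+.11*x-.022*z,t-.065*x]
for n in("top","side"): print(n,proj(n,pts).round(1).tolist())
im=cv2.imread("pics/top_i.png").max(2); p=proj("top",pts[:1])[0].round().astype(int)
print(p); print(im[p[1]-4:p[1]+5,p[0]-8:p[0]+9])
im=cv2.imread("pics/side_i.png").max(2); p=proj("side",pts[:1])[0].round().astype(int)
print(p); print(im[p[1]-8:p[1]+9,p[0]-8:p[0]+9])
TOP=[box(-.085,.085,-.05,.05,.016,.016)]
I={n:cv2.imread(f"pics/{n}_f.png") for n in("top","side")};H={n:cv2.cvtColor(I[n],cv2.COLOR_BGR2HSV) for n in I}
C={"top":(282,230),"side":(282,236)};r={"top":(22,32),"side":(34,26)}
for n in I:
    m=window(cv2.morphologyEx(cv2.inRange(H[n],(18,50,190),(35,128,255)),cv2.MORPH_CLOSE,np.ones((3,3))),C[n],r[n])
    print("slab",n,fit({n:m},TOP,lambda q:flat([q[0],q[1],.018,q[2]]),[.469,.063,-.217],[.005,.005,.05]),m.sum())
C={"top":(306,232),"side":(302,222)};r={"top":(16,36),"side":(38,24)}
for n in I:
    m=cv2.inRange(H[n],(95,80,30),(135,255,255))|cv2.inRange(H[n],(0,0,130),(180,45,255))
    m=window(cv2.morphologyEx(m,cv2.MORPH_CLOSE,np.ones((3,3))),C[n],r[n])
    print("ruler",n,fit({n:m},RUL,lambda q:flat([q[0],q[1],.018,q[2]]),[.454,-.005,-.217],[.005,.005,.05]),m.sum())
E
```

```text
knife x [ 0.1823  0.9832 -0.0041] z [0.0004 0.0041 1.    ]
top [[195.8, 224.3], [238.8, 231.3], [237.5, 232.2], [217.3, 228.9], [276.2, 237.5]]
side [[251.8, 222.0], [280.4, 193.2], [279.2, 201.1], [266.2, 214.5], [302.1, 171.2]]
[196 224]
[[ 91  87  92  92  89  87  89  88  88  90  88  90  90  89  87  89 130]
 [ 90  86  77  80  83  86  80  87  86  87  88  90  89  93  91  95 143]
 [ 90  92  82  79  77  75  77  79  83  87  94  90  90  90  88  99 168]
 [ 92  93  92  91  91  83  82  81  80  86  95  90  92  89  90 108 179]
 [ 91  92  93  92  93  90  93  93  87  93 124 121 122 115 107 115 188]
 [ 91  91  90  94  93  90  91  92  89 100 147 135 137 137 128 135 187]
 [ 92  90  90  91  93  90  93  89  91  89 102 109 105 116 116 135 149]
 [ 94  95  88  93  94  93  90  90  92  91  90  89  90  90  93 112 116]
 [ 94  91  91  89  89  95  92  94  89  90  88  88  91  87  94 117 132]]
[252 222]
[[146 144 137 140 142 140 139 141 142 149 149 147 136 154 160 115  78]
 [156 153 149 150 149 150 148 149 147 151 145 133 160 184 148  76  82]
 [156 151 155 154 154 150 147 146 149 146 139 136 176 177  89  78  8
[... 643 characters left out ...]
[140 131 130 134 132 128 131 129 128 131 125 129 130 129 128 187 225]
 [134 117 120 125 128 137 129 126 130 130 130 127 121 130 207 239 232]
 [125 121 123 125 121 119 131 127 128 127 127 121 131 207 237 231 226]
 [129 128 129 122 122 122 122 119 125 121 118 134 204 237 231 214 211]
 [133 132 129 130 131 131 129 124 121 115 123 205 236 231 227 227 228]]
slab top (array([ 0.4697,  0.0635, -0.2192]), np.float64(0.04853303211979031)) 1354.0
slab side (array([ 0.4684,  0.0676, -0.2244]), np.float64(0.04984554352420902)) 1206.0
ruler top (array([ 0.455 , -0.0051, -0.216 ]), np.float64(0.056786066381860005)) 716.0
ruler side (array([ 0.4542, -0.0049, -0.2252]), np.float64(0.3064371114299378)) 615.0
```

```bash
sed -i 's/off=-.01-.001; c=np.array(\[.469,.0645\])/off=-.006; c=np.array([.469,.065])/' fin.py; python3 fin.py
python3 - <<'E'
from fin import *
o=get_obs(); d=R.T@(P-o["tcp_pos"]); print("after turn:",d/.06)
E
```

```text
target [ 0.44563096 -0.04041093  0.09878015]
t 20.48 tcp [0.4138 0.1397 0.2899] q [-1.29e+01  1.00e-01  1.08e+02  2.57e+01  7.46e+01 -9.90e+00] F [ 0.3  0.7 -1. ] w 0.0176 g 50.0
shift units(.06) [-3.926  1.067  1.697] turn units(90deg) [-0.0091  0.0026  0.0202] deg [-0.8  0.2  1.8]
after turn: [-3.89791678  1.16687221  1.69739355]
```

>>> jog_arm([
  [0,0,0,-0.009,0.003,0.02,0],
  [-0.2,0.06,0.087,0,0,0,0],
  [-0.36,0.108,0.157,0,0,0,0],
  [-0.36,0.108,0.157,0,0,0,0],
  [-0.36,0.108,0.157,0,0,0,0],
  [-0.36,0.108,0.157,0,0,0,0],
  [-0.36,0.108,0.157,0,0,0,0],
  [-0.36,0.108,0.157,0,0,0,0],
  [-0.36,0.108,0.157,0,0,0,0],
  [-0.36,0.108,0.157,0,0,0,0],
  [-0.36,0.108,0.157,0,0,0,0],
  [-0.2,0.06,0.087,0,0,0,0],
  [0,0,0,0,0,0,0],
  [0,0,0,0,0,0,0],
])

```text
clock: 22.22
tcp_pos: [0.4432, -0.0284, 0.1111]
ee_rot: [-2.205, -1.767, -0.491]
contact_force: [-0.8, 0.4, -2.1]
gripper_width: 0.0178
grasp_force: 50.0
```

```bash
python3 fin.py
```

```text
target [ 0.44563096 -0.04041093  0.09878015]
t 22.23 tcp [ 0.4432 -0.0284  0.1111] q [-33.4  20.3 114.1  27.8  58.3 -38.2] F [-0.8  0.4 -2.1] w 0.0178 g 50.0
shift units(.06) [-0.256  0.083  0.106] turn units(90deg) [-0.     -0.0015 -0.0008] deg [-0.  -0.1 -0.1]
```

>>> jog_arm([
  [-0.13,0.042,0.053,0,-0.0015,0,0],
  [-0.13,0.042,0.053,0,0,0,0],
  [0,0,0,0,0,0,0],
  [0,0,0,0,0,0,0],
  [0,0,0,0,0,0,0],
  [0,0,0,0,0,0,0],
])

```text
clock: 22.98
tcp_pos: [0.4458, -0.041, 0.0985]
ee_rot: [-2.207, -1.769, -0.488]
contact_force: [0.6, 0.7, -1.0]
gripper_width: 0.0176
grasp_force: 50.0
```

```bash
python3 fin.py
python3 - <<'E'
from kp import *
np.set_printoptions(precision=4,suppress=True)
t,x,z=kpose(get_obs(),off=-.006); print(x,"edge",t+.11*x-.022*z,"tip",t+.17*x)
pts=[t+.17*x,t+.044*x,t+.05*x-.022*z,t+.11*x-.022*z,t-.065*x]
f=5
a=eyes.get_image("top");b=eyes.get_image("side");cv2.imwrite("pics/top_j.png",a);cv2.imwrite("pics/side_j.png",b)
o=[]
for n,im,(r0,r1,c0,c1) in(("top",a,(180,290,235,315)),("side",b,(165,275,235,315))):
    m=cv2.resize(im,None,fx=f,fy=f,interpolation=cv2.INTER_CUBIC)
    for q in (proj(n,pts)+.5)*f-.5: cv2.circle(m,(int(q[0]),int(q[1])),3,(255,0,255),1)
    o.append(m[r0*f:r1*f,c0*f:c1*f])
cv2.imwrite("pics/vj.png",np.hstack(o))
E
```

```text
target [ 0.44563096 -0.04041093  0.09878015]
t 22.98 tcp [ 0.4458 -0.041   0.0985] q [-34.4  22.  113.8  27.7  57.3 -39.7] F [ 0.6  0.7 -1. ] w 0.0176 g 50.0
shift units(.06) [ 0.01  -0.004 -0.001] turn units(90deg) [ 0.0001  0.0002 -0.0009] deg [ 0.   0.  -0.1]
[ 0.2177  0.976  -0.0004] edge [0.4693 0.0644 0.0937] tip [0.4823 0.1229 0.1156]
```

View pics/vj.png

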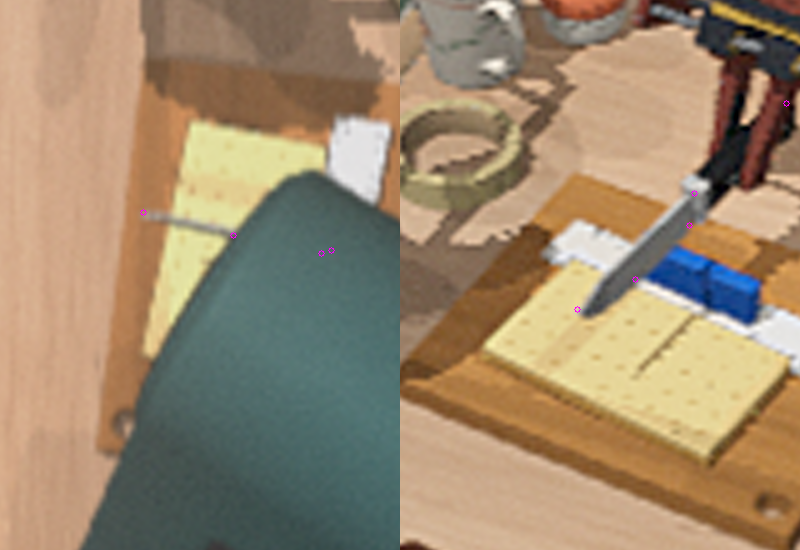

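The blade is level and centred across the slab in both views: the top view tip is at (146,213) against a predicted (143,213). The ruler is flush and everything is still, so I'm handing in.

```bash
python3 -c "
from plant import order
print(order.job_done())"
```

```text
the job is handed in; nothing more can be done
None
```

I handed the job in at about 23 s. The ruler is down flat, flush against the slab's far-from-block side and released; the slab moved about 2–3 mm while I closed the gap. The knife is held still and level, edge down, about 6 cm above the middle of the shortbread and square to the ruler; I have no verdict back.

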